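# Clear the light base and hold the handheld microscope over the specimen

### The job

Clear the two sample vials off the light base: stand each one upright in the open box of the same colour as its cap and let go of it. Then take the handheld digital microscope out of its stand, carry it over the slide boxes, and finish still holding it upright over the round specimen on the light base, centred, with its nose hovering about 1 cm above the specimen's top. The microscope must never touch the specimen, the specimen must stay where it is, and the slide boxes, dropper bottle, dish and marker must not be disturbed; the program ends while the gripper holds the microscope there, nothing is put down.

Things in the scene. Friction and masses are not known exactly. Their poses are not given: they have to be found in the camera images.
- lightbase: Transmitted-light base: black box 220 x 200 mm with a white lit plate on its flat top, 45 mm high, fixed to the table, turned a little. Origin: centre of its underside; z up, the top is 45 mm above.
- specimen: Round black resin-mounted specimen with a brass-coloured core (16 mm) in its top, 40 mm diameter, 15 mm tall, lying loose on the light base. Origin: centre of its underside; z up.
- specimen_top (a point): Centre of the specimen's flat top face, 15 mm above its underside (60 mm above the table).
- vial_red: Sample vial with red cap, loose, standing on the light base: grey body 28 mm diameter, 43 mm high, shoulder, then the cap 25 mm diameter from 46 to 61 mm height. About 30 g. Origin: centre of its underside; z up along the vial.
- vial_blue: Sample vial with blue cap, otherwise the same as the red-capped one.
- box_red: Red open-topped box, 100 x 100 x 25 mm outside, walls and floor 4 mm (92 mm square inside), fixed to the table, turned a little. Origin: centre of its underside; x and y along its sides.
- box_blue: Blue open-topped box, the same size; red and blue boxes may have changed places.
- scope: Cordless handheld digital microscope, a black cylinder standing nose down in its stand, loose: 115 mm tall, white nose 28 mm diameter (lowest 22 mm), black body 33 mm diameter from 22 to 104 mm, narrowing to 26 mm at the top; aluminium focus ring 35 mm diameter at 46 to 58 mm height. About 90 to 180 g. Smooth above the ring: grip it there. Origin: centre of the nose's end face (its underside); z runs up along it.
- stand: Low aluminium cup in which the microscope stands, fixed to the table: 64 mm across the foot, 35 mm high, wall 4 mm, inside 41 mm across at the mouth, floor 6 mm thick. Lift the microscope straight up at least 30 mm to leave it. Origin: centre of its underside.
- slidebox_green: Green slide box standing on edge between the microscope and the light base, an obstacle: 97 x 36 mm, 83 mm high, loose, long side (x) roughly away from the robot. Origin: centre of its underside.
- slidebox_orange: Orange slide box of the same size, standing beyond the green one, also an obstacle.
- dropper: Small amber dropper bottle with black cap, 36 mm diameter, 85 mm high, loose, standing beyond the slide boxes. Origin: centre of its underside.
- dish: White shallow dish, 90 mm diameter, 14 mm high, loose, beyond the light base. Origin: centre of its underside.
- marker: Yellow marker pen lying on the table, 130 mm long, 16 mm diameter, loose, beyond the stand. Origin: middle of its underside; x along it.

How it is judged:
By the outcome, as a careful person would: the job done as asked, in the order asked, and still so for the second after the job is handed in, while the arm keeps its last pose, push and grip.
It also fails if it takes over 64 s, if anything falls off the work surface, if the arm or the gripper's body presses on something with over 40 N, if the wrist force passes 120 N, or if a joint passes its speed limit or range.

### The arm

A 7-joint arm with a two-finger parallel gripper is mounted at the origin on the work surface. World frame = base frame: x ahead of the robot, y to its left, z up, the work surface at z = 0. Lengths are in m, angles in rad, forces in N, time in s.
With the tool pointing down it reaches from about 0.425 to 0.875 m from the base axis. Payload 9.9 kg.
Tool frame: the origin (TCP) lies midway between the tips of the shut fingers; the grasp point (between the pads) lies 19 mm behind it; z points along the fingers, y is the direction in which the jaws open and shut (so a half turn about z gives the same grasp; the last joint's range is limited). The gripper opens to 85 mm and grips with 20 to 120 N. Pads are 22 mm wide; open, the fingers measure 114 mm over their backs; the gripper's body (76 mm by 85 mm) begins 54 mm behind the grasp point. The pads swing forward as they close: fully open they stand 13 mm farther back than shut.
Start: joints at [1.054, 0.576, 0.025, 1.437, -0.015, 1.129, -0.057], TCP at [0.283, -0.613, 0.231] pointing down, gripper open.
Joint ranges: [-2.76, 2.76], [-0.34, 2.15], [-1.52, 1.57], [0.19, 2.46], [-1.09, 4.23], [0.17, 1.99], [-2.82, 2.82]. Speed limits (rad/s): [2.22, 2.22, 3.01, 3.01, 3.14, 3.14, 3.14].

### API

Orientations are given as a unit quaternion [x, y, z, w].
In Python, from bench import r gives the robot as it stands.
- The arm moves only by the tool send_rows, never from a script. Its argument "deltas" is one flat list of numbers, 7 for each row, row after row: the turn, a rotation vector about the tool's x, y, z in rad, then the shift along the tool's x, y, z in m, then the closure, from 0 (fully open) to 1 (shut). In form: [ax, ay, az, tx, ty, tz, claw, ax, ay, az, tx, ty, tz, claw, ...]. A call has 1 to 12 rows; each row shifts and turns the commanded pose from where the row before left it, along the tool's axes as they then stand; what a row does not reach is not made up. A row lasts 1/8 s, in which the tool goes at most 62.5 mm and 10.7 degrees, less where a joint would pass 70% of its speed; a pose out of reach is approached as far as the arm can. A call with a gripper value outside its range is refused whole. The fingers move at their own pace and stop on an object; "force" is the grip in N (left out, the last holds). Time passes only in rows, so rows that do not move let the fingers close. It gives the time, the measured TCP pose, the force and the opening at its end, in the units of the state.
- r.sense(): the state, without advancing time (a new reading comes with each control period).
- r.grab_frame(name): name is "scene" or "top" or "wrist"; returns (picture, depth): 384x512x3 uint8, blue, green, red; 384x512 float32, m along the optical axis (not along the pixel's ray), 0 where there is no reading.
- r.get_calibration(name): a dict with "fx", "fy", "cx", "cy" (pixels), "eye" and "rotation" of the camera in the world; the wrist camera has in their place "T_tool_cam" (4x4, takes a point from camera to tool coordinates, whose origin is the TCP and whose axes are the flange's). Camera axes: x right, y down, z forward; pixel columns grow to the right and rows downward; lengths in m; the calibration is good to about 2 mm. A picture is of the moment at which its call begins: read the wrist's pose just before it. get_calibration takes no time and is no camera call.
- r.job_done(): hands the job in, once; it reports no verdict.
The state is a dict: "clock": time; "qpos": joint angles; "dq": joint speeds; "joint_efforts": joint torques, N m; "ee_pos": TCP position; "ee_rot": TCP orientation; "ft_force": force on the tool from outside, world axes, zero at the start; "ft_torque": the same for the moment, N m; "gripper_width": finger opening in m.
Only numpy, scipy, OpenCV 4.12 (cv2) and the standard library are available. Lean on these libraries where they do the work, as an engineer would, in place of code of your own. Each camera call takes 0.05 s, during which the arm holds its last target. There are 200 camera calls.

## Working session

There is one attempt and no reset: what is moved stays moved. The work goes in short steps, Python scripts to look and compute and a tool call to move; the robot and the scene stay as the last step left them, time stands still between calls to the robot, and variables do not carry over. Pictures are saved under pics/ and viewed, about 8 in all and at most 12, crops included, and the job is handed in when it is done.

Besides the shell and the picture viewer there is one more tool, called after "Emit:" by a JSON object that holds its "api" and its "payload". send_rows: Moves the arm, as the interface text tells. Its arguments: {"type":"object","properties":{"deltas":{"type":"array","items":{"type":"number"}},"force":{"type":"number"}},"required":["deltas"]}

```bash
mkdir -p pics; ls
cat > look.py <<'E'
import cv2,numpy as np
from bench import r
E
python3 - <<'E'
import cv2,numpy as np,pickle
from bench import r
s=r.sense();print({k:np.round(v,3).tolist() for k,v in s.items()})
D={}
for n in("scene","top"):
    im,d=r.grab_frame(n);c=r.get_calibration(n);D[n]=(im,d,c);cv2.imwrite(f"pics/{n}0.png",im)
    print(n,{k:np.round(v,3).tolist() for k,v in c.items()})
print(r.get_calibration("wrist"))
pickle.dump(D,open("d0.pkl","wb"))
cv2.imwrite("pics/both0.png",np.vstack([cv2.resize(D[n][0],(400,300)) for n in D]))
E
```

```text
pics
{'clock': 0.0, 'qpos': [1.054, 0.577, 0.025, 1.438, -0.015, 1.129, -0.056], 'dq': [-0.0, 0.001, 0.0, -0.001, -0.001, 0.002, -0.001], 'joint_efforts': [-0.0, -76.576, 2.25, -28.597, 0.015, 0.013, -0.0], 'ee_pos': [0.283, -0.612, 0.23], 'ee_rot': [0.977, 0.215, -0.0, -0.001], 'ft_force': [0.22, -0.191, -0.157], 'ft_torque': [-0.009, -0.023, 0.049], 'gripper_width': 0.086}
scene {'fx': 360.13, 'fy': 360.13, 'cx': 259.561, 'cy': 189.344, 'eye': [0.797, 0.324, 0.776], 'rotation': [0.244, 0.935, -0.249, -0.071]}
top {'fx': 409.658, 'fy': 409.658, 'cx': 243.081, 'cy': 195.023, 'eye': [0.438, -0.016, 0.96], 'rotation': [-0.702, 0.707, -0.065, 0.061]}
{'fx': 295.2853733680759, 'fy': 295.2853733680759, 'cx': 254.5509849603236, 'cy': 193.45345767176312, 'T_tool_cam': array([[ 7.18200740e-04, -9.50353216e-01, -3.11172379e-01,
         7.97585573e-02],
       [ 9.99999347e-01,  9.58989435e-04, -6.20808387e-04,
         1.12159330e-03],
       [ 8.88398271e-04, -3.11171730e-01,  9.50353284e-01,
        -1.42097699e-01],
       [ 0.00000000e+00,  0.00000000e+00,  0.00000000e+00,
         1.00000000e+00]])}
```

View pics/top0.png

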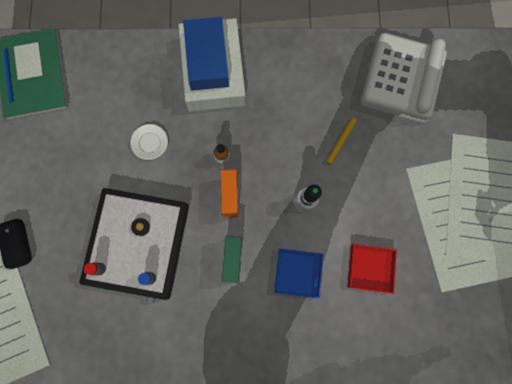

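View pics/scene0.png

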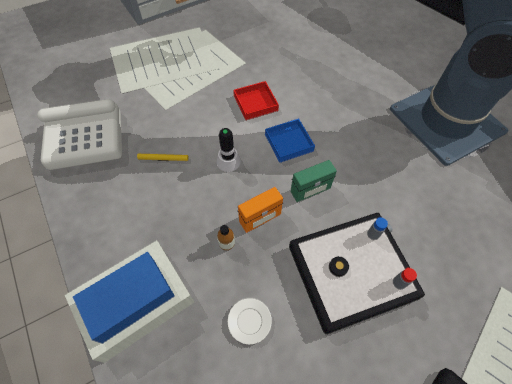

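The top view shows the red vial at (93,268), blue vial at (147,278), specimen at (140,227), blue box at (299,272) and red box at (373,268). The scope is at (312,193), the slide boxes at (230,193) and (232,260). The scene view agrees.

```bash
cat > look.py <<'E'
import cv2,numpy as np
from scipy.spatial.transform import Rotation as R
def pose(c,s=None):
    if "eye" in c: return R.from_quat(c["rotation"]).as_matrix(),np.array(c["eye"])
    T=np.eye(4);T[:3,:3]=R.from_quat(s["ee_rot"]).as_matrix();T[:3,3]=s["ee_pos"];T=T@c["T_tool_cam"];return T[:3,:3],T[:3,3]
def cloud(d,c,s=None):
    M,e=pose(c,s);v,u=np.indices(d.shape)
    P=np.stack([(u-c["cx"])/c["fx"]*d,(v-c["cy"])/c["fy"]*d,d],-1)@M.T+e
    P[d<=0]=np.nan;return P
def ray(u,v,z,c,s=None):
    M,e=pose(c,s);w=M@np.array([(u-c["cx"])/c["fx"],(v-c["cy"])/c["fy"],1]);return e+w*(z-e[2])/w[2]
def hue(im,lo,hi,smin=120,vmin=50):
    h=cv2.cvtColor(im,cv2.COLOR_BGR2HSV);H=h[...,0].astype(int)
    m=((H>=lo)&(H<=hi)) if lo<=hi else ((H>=lo)|(H<=hi))
    return m&(h[...,1]>=smin)&(h[...,2]>=vmin)
def blobs(m,amin=25):
    n,l,st,ce=cv2.connectedComponentsWithStats(m.astype(np.uint8))
    return [(l==i,st[i,4],ce[i]) for i in range(1,n) if st[i,4]>=amin]
E
python3 - <<'E'
import pickle;from look import *
D=pickle.load(open("d0.pkl","rb"))
for n,(im,d,c) in D.items():
    P=cloud(d,c)
    print(n,"table z",np.nanmedian(P[330:350,330:345,2]) )
    for nm,lo,hi,sm in(("red",170,5,150),("blue",105,125,150),("green",60,85,80),("orange",6,14,170),("amberyel",15,32,120)):
        for m,a,ce in blobs(hue(im,lo,hi,sm)):
            q=P[m];z=np.nanpercentile(q[:,2],[5,50,95])
            t=q[q[:,2]>z[2]-.006]
            rc=cv2.minAreaRect(t[:,:2].astype(np.float32)*1000)
            print(nm,a,np.round(ce),"z",np.round(z,3),"rect",np.round(rc[0],0),np.round(rc[1],0),round(rc[2],1))
    # scope / tops: points above 0.1
    h=P[...,2]
    for m,a,ce in blobs((h>.095)&(h<.13)&(P[...,0]>.2),6):
        print("high",a,np.round(ce),np.round(np.nanmin(P[m],0),3),np.round(np.nanmax(P[m],0),3))
    for m,a,ce in blobs((h>.052)&(h<.066)&(P[...,1]>.0)&(im.max(2)<80),30):
        print("spec?",a,np.round(ce),np.round(np.nanmin(P[m],0),3),np.round(np.nanmax(P[m],0),3))
E
```

```text
scene table z 0.0008521702220161131
red 1138 [255. 100.] z [0.003 0.007 0.026] rect [ 440. -316.] [103. 100.] 82.3
red 168 [409. 275.] z [0.095 0.106 0.108] rect [443. 291.] [23. 23.] 10.4
blue 1358 [289. 140.] z [0.003 0.006 0.026] rect [ 431. -149.] [101. 101.] 83.1
blue 135 [380. 224.] z [0.095 0.106 0.109] rect [422. 181.] [24. 23.] 45.7
blue 4789 [122. 297.] z [0.083 0.11  0.112] rect [929.  60.] [149.  91.] 5.7
green 979 [312. 179.] z [0.021 0.082 0.085] rect [461.   2.] [36. 97.] 85.2
orange 415 [259. 215.] z [0.016 0.058 0.081] rect [613.  23.] [28. 99.] 73.6
amberyel 314 [162. 157.] z [0.007 0.014 0.018] rect [ 744. -262.] [ 17. 130.] 59.7
amberyel 606 [260. 202.] z [0.082 0.084 0.086] rect [608.   8.] [95. 34.] 2.3
amberyel 115 [226. 237.] z [0.048 0.058 0.065] rect [707.  30.] [19. 24.] 64.6
amberyel 52 [339. 265.] z [0.059 0.061 0.063] rect [532. 203.] [16. 14.] 64.7
high 195 [225. 136.] [ 0.585 -0.185  0.095] [ 0.617 -0.156  0.126]
high 134 [381. 224.] [0.41  0.168 0.095] [0.434 0.193 0.111]
high 4403 [120. 296.] [0.851 0.007 0.095] [1.008 0.112 0.115]
high 163 [409. 275
[... 1063 characters left out ...]
en 732 [232. 259.] z [0.08  0.083 0.085] rect [459.   4.] [34. 95.] 85.4
orange 72 [221. 154.] z [0.054 0.059 0.065] rect [697.  28.] [13. 25.] 5.0
orange 746 [229. 193.] z [0.064 0.083 0.085] rect [605.   9.] [96. 34.] 2.0
amberyel 324 [341. 141.] z [-0.     0.014  0.017] rect [ 741. -261.] [ 14. 130.] 58.5
amberyel 50 [139. 226.] z [0.058 0.06  0.063] rect [531. 207.] [16. 15.] 88.8
high 2572 [206.  51.] [0.847 0.01  0.095] [1.007 0.113 0.115]
high 206 [314. 192.] [ 0.581 -0.186  0.096] [ 0.612 -0.156  0.126]
high 131 [ 91. 269.] [0.428 0.281 0.096] [0.452 0.306 0.111]
high 127 [144. 279.] [0.407 0.17  0.096] [0.431 0.194 0.109]
spec? 207 [140. 227.] [0.512 0.186 0.055] [0.55  0.226 0.064]
```

Emit:
{"api": "send_rows", "payload": {"deltas": [0,0,0.1444,0,0,0,0,0,0,0.1444,0,0,0,0,0,0,0.1444,0,0,0,0,0,0,0,0.0267,-0.0446,0,0,0,0,0,0.0267,-0.0446,0,0,0,0,0,0.0267,-0.0446,0,0,0,0,0,0.0267,-0.0446,0,0,0,0,0,0.0267,-0.0446,0,0,0,0,0,0.0267,-0.0446,0,0,0,0,0,0.0267,-0.0446,0,0], "force": 40}}

```text
clock: 1.35
ee_pos: [0.4707, -0.299, 0.2311]
ee_rot: [1.0, -0.0, -0.0, -0.0]
ft_force: [0.7, -0.1, -0.1]
gripper_width: 0.0852
```

Emit:
{"api": "send_rows", "payload": {"deltas": [0,0,0,-0.0023,-0.0492,0,0,0,0,0,-0.0023,-0.0492,0,0,0,0,0,-0.0023,-0.0492,0,0,0,0,0,-0.0023,-0.0492,0,0,0,0,0,-0.0023,-0.0492,0,0,0,0,0,-0.0023,-0.0492,0,0,0,0,0,-0.0023,-0.0492,0,0,0,0,0,-0.0023,-0.0492,0,0,0,0,0,-0.0023,-0.0492,0,0,0,0,0,-0.0023,-0.0492,0,0,0,0,0,-0.0023,-0.0492,0,0,0,0,0,-0.0023,-0.0492,0,0]}}

```text
clock: 2.85
ee_pos: [0.4424, 0.2912, 0.2311]
ee_rot: [1.0, -0.0, -0.0, 0.0]
ft_force: [1.4, -0.5, 0.7]
gripper_width: 0.0857
```

```bash
cat > w.py <<'E'
import sys,cv2;from look import *;from bench import r
s=r.sense();im,d=r.grab_frame("wrist");c=r.get_calibration("wrist");cv2.imwrite("pics/"+sys.argv[1],im)
P=cloud(d,c,s);print(np.round(s["ee_pos"],4),s["clock"],np.round(s["qpos"],2))
for nm,lo,hi,sm in(("red",170,5,150),("blue",105,125,150),("brass",15,32,100),("green",60,85,80)):
    for m,a,ce in blobs(hue(im,lo,hi,sm),40):
        q=P[m];z=np.nanpercentile(q[:,2],95);t=q[q[:,2]>z-.005]
        print(nm,a,np.round(ce),"z",round(z,3),"rect",*[np.round(x,1) for x in cv2.minAreaRect(t[:,:2].astype(np.float32)*1000)])
E
python3 w.py w1.png
```

```text
[0.4424 0.2912 0.2311] 2.85 [-0.6   0.36 -0.1   1.82  0.04  0.97 -2.29]
red 497 [254. 185.] z 0.107 rect [442.  291.3] [21.8 24.4] 89.8
blue 487 [368. 207.] z 0.107 rect [421.3 180.8] [23.8 24.1] 15.1
brass 216 [341.  86.] z 0.061 rect [532.7 203.7] [15.1 15.4] 0.1
green 1295 [490. 152.] z 0.053 rect [458.4  19. ] [ 3.5 85.4] 85.2
green 401 [505. 185.] z 0.08 rect [427.2  21.6] [ 2.7 23. ] 86.3
```

Emit:
{"api": "send_rows", "payload": {"deltas": [0,0,0,0,0,0.045,0,0,0,0,0,0,0.045,0,0,0,0,0,0,0.045,0,0,0,0,0,0,0.026,0,0,0,0,0,0,0.01,0,0,0,0,0,0,0,1,0,0,0,0,0,0,1,0,0,0,0,0,0,1,0,0,0,0,0,0,1,0,0,0,0,0,0,1,0,0,0,0,0,0,1,0,0,0,0,0,0,1], "force": 40}}

```text
clock: 4.4
ee_pos: [0.4433, 0.2901, 0.0614]
ee_rot: [1.0, -0.0, 0.001, -0.001]
ft_force: [-1.0, -0.4, 6.1]
gripper_width: 0.0266
```

Emit:
{"api": "send_rows", "payload": {"deltas": [0,0,0,0,0,-0.02,1,0,0,0,0,0,-0.04,1,0,0,0,0,0,-0.04,1,0,0,0,0,0,-0.04,1,0,0,0,0,0.02,0,1,0,0,0,0,0.045,0,1,0,0,0,0,0.05,0,1,0,0,0,0,0.05,0,1,0,0,0,0,0.05,0,1,0,0,0,0,0.05,0,1,0,0,0,0,0.05,0,1,0,0,0,0,0.05,0,1]}}

```text
clock: 5.9
ee_pos: [0.4416, -0.0773, 0.1999]
ee_rot: [1.0, -0.0, -0.0, 0.0]
ft_force: [1.8, -0.7, -0.4]
gripper_width: 0.0267
```

Emit:
{"api": "send_rows", "payload": {"deltas": [0,0,0,0,0.05,0,1,0,0,0,0,0.05,0,1,0,0,0,0,0.05,0,1,0,0,0,0,0.05,0,1,0,0,0,-0.004,0.04,0,1,0,0,0,0,0,0,1]}}

```text
clock: 6.65
ee_pos: [0.4363, -0.3188, 0.1995]
ee_rot: [1.0, -0.003, -0.001, 0.001]
ft_force: [0.3, 1.5, 0.1]
gripper_width: 0.0266
```

```bash
python3 w.py w2.png
```

```text
[ 0.4363 -0.3188  0.1995] 6.65 [ 0.49  0.41  0.07  1.84 -0.03  0.89 -1.  ]
red 7879 [252. 167.] z 0.025 rect [ 438.8 -317.5] [98.4 99. ] 82.0
red 3381 [254. 299.] z 0.244 rect [ 435.8 -319.4] [24.3 25.2] 59.7
blue 8061 [103. 175.] z 0.025 rect [ 430.  -150.7] [99.5 99. ] 82.6
```

View pics/w2.png

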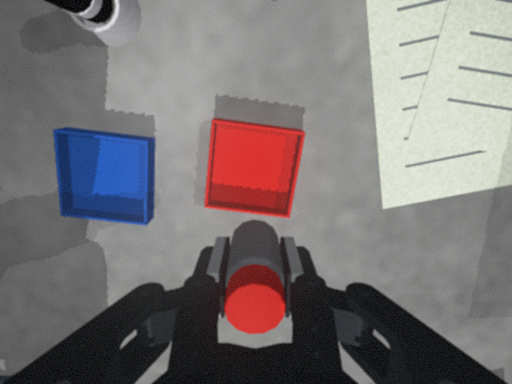

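Red vial is held upright (cap at pixel (254,299)), above the red box at (254,167). Lowering.

Emit:
{"api": "send_rows", "payload": {"deltas": [0,0,0,0.003,0,0.045,1,0,0,0,0,0,0.045,1,0,0,0,0,0,0.045,1,0,0,0,0,0,0.03,1,0,0,0,0,0,0.008,1,0,0,0,0,0,0.004,1,0,0,0,0,0,0.001,1,0,0,0,0,0,0,1]}}

```text
clock: 7.7
ee_pos: [0.442, -0.3154, 0.0232]
ee_rot: [1.0, -0.0, 0.001, 0.0]
ft_force: [0.2, 0.5, 0.2]
gripper_width: 0.027
```

Emit:
{"api": "send_rows", "payload": {"deltas": [0,0,0,0,0,0.0015,1,0,0,0,0,0,0.001,1,0,0,0,0,0,0,1]}}

```text
clock: 8.07
ee_pos: [0.4417, -0.3154, 0.0204]
ee_rot: [1.0, -0.0, 0.0, 0.0]
ft_force: [-1.1, 0.7, 7.3]
gripper_width: 0.0267
```

Emit:
{"api": "send_rows", "payload": {"deltas": [0,0,0,0,0,0,0.45,0,0,0,0,0,0,0.45,0,0,0,0,0,0,0.45,0,0,0,0,0,0,0.45]}}

```text
clock: 8.57
ee_pos: [0.4415, -0.3152, 0.0197]
ee_rot: [1.0, -0.0, -0.0, -0.0]
ft_force: [-0.4, 0.1, 0.1]
gripper_width: 0.0474
```

Emit:
{"api": "send_rows", "payload": {"deltas": [0,0,0,0,0,-0.02,0.45,0,0,0,0,0,-0.04,0.45,0,0,0,0,0,-0.045,0.4,0,0,0,0,0,-0.045,0,0,0,0,0,0,-0.03,0,0,0,0,0,-0.03,0,0,0,0,0,0,-0.05,0,0,0,0,0,0,-0.05,0,0,0,0,0,0,-0.05,0,0,0,0,0,0,-0.05,0,0,0,0,0,0,-0.05,0,0,0,0,0,0,-0.05,0,0]}}

```text
clock: 10.07
ee_pos: [0.4414, 0.0163, 0.1999]
ee_rot: [1.0, -0.0, 0.0, -0.0]
ft_force: [1.5, -0.8, -0.2]
gripper_width: 0.0856
```

Emit:
{"api": "send_rows", "payload": {"deltas": [0,0,0,0,-0.05,0,0,0,0,0,0,-0.05,0,0,0,0,0,-0.01,-0.05,0,0,0,0,0,-0.0105,-0.04,0,0,0,0,0,0,-0.026,0,0,0,0,0,0,0,0,0]}}

```text
clock: 10.82
ee_pos: [0.4208, 0.2329, 0.1997]
ee_rot: [1.0, 0.002, -0.0, -0.0]
ft_force: [-0.6, 0.3, 0.3]
gripper_width: 0.0855
```

```bash
python3 w.py w3.png
```

```text
[0.4208 0.2329 0.1997] 10.825 [-0.53  0.33 -0.1   1.98  0.04  0.84 -2.22]
blue 590 [315. 196.] z 0.107 rect [421.3 180.7] [23.6 23. ] 3.7
brass 289 [288.  58.] z 0.061 rect [532.7 203.3] [15.3 15.9] 1.8
green 1374 [464. 136.] z 0.054 rect [462.4  18.9] [ 3.2 92.9] 85.5
green 2974 [495. 153.] z 0.083 rect [455.5  17.7] [92.3 27.1] 12.8
```

Emit:
{"api": "send_rows", "payload": {"deltas": [0,0,0,0.0005,0.04,0,0,0,0,0,0,0.012,0,0,0,0,0,0,0,0.045,0,0,0,0,0,0,0.045,0,0,0,0,0,0,0.035,0,0,0,0,0,0,0.014,0,0,0,0,0,0,0,1,0,0,0,0,0,0,1,0,0,0,0,0,0,1,0,0,0,0,0,0,1,0,0,0,0,0,0,1,0,0,0,0,0,0,1], "force": 40}}

```text
clock: 12.38
ee_pos: [0.4223, 0.1789, 0.0618]
ee_rot: [1.0, -0.0, 0.001, -0.0]
ft_force: [-0.9, -0.9, 6.4]
gripper_width: 0.0267
```

Emit:
{"api": "send_rows", "payload": {"deltas": [0,0,0,0,0,-0.02,1,0,0,0,0,0,-0.04,1,0,0,0,0,0,-0.04,1,0,0,0,0.01,0,-0.04,1,0,0,0,0.01,0.02,0,1,0,0,0,0,0.045,0,1,0,0,0,0,0.05,0,1,0,0,0,0,0.05,0,1,0,0,0,0,0.05,0,1,0,0,0,0,0.05,0,1,0,0,0,-0.005,0.045,0,1,0,0,0,-0.006,0.02,0,1]}}

```text
clock: 13.88
ee_pos: [0.43, -0.1539, 0.2013]
ee_rot: [1.0, -0.002, 0.0, 0.0]
ft_force: [0.1, 0.0, 0.4]
gripper_width: 0.0266
```

Emit:
{"api": "send_rows", "payload": {"deltas": [0,0,0,0,0,0,1]}}

```text
clock: 14.0
ee_pos: [0.43, -0.1528, 0.2013]
ee_rot: [1.0, -0.002, 0.0, 0.0]
ft_force: [-0.4, -0.1, -0.8]
gripper_width: 0.0267
```

```bash
python3 w.py w4.png
```

```text
[ 0.43   -0.1528  0.2013] 14.0 [ 0.21  0.29  0.04  2.03 -0.01  0.82 -1.32]
red 7560 [402. 162.] z 0.064 rect [ 440.8 -315.8] [24.4 24.1] 63.7
blue 7603 [251. 170.] z 0.025 rect [ 430.3 -149.9] [97.9 98.8] 82.6
blue 3325 [255. 298.] z 0.246 rect [ 430.  -153.6] [24.8 24. ] 21.8
green 6067 [ 92. 149.] z 0.084 rect [ 4.61e+02 -3.00e-01] [35.6 95.2] 85.0
```

View pics/w4.png

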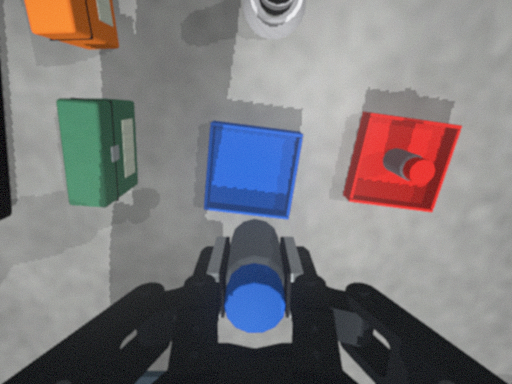

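The red vial stands in its box (cap (420,171), top at 64 mm). The blue one is held upright over the blue box.

Emit:
{"api": "send_rows", "payload": {"deltas": [0,0,0,0,-0.002,0.045,1,0,0,0,0,0,0.045,1,0,0,0,0,0,0.045,1,0,0,0,0,0,0.03,1,0,0,0,0,0,0.008,1,0,0,0,0,0,0.005,1,0,0,0,0,0,0.0025,1,0,0,0,0,0,0.0015,1,0,0,0,0,0,0,1]}}

```text
clock: 15.18
ee_pos: [0.4314, -0.1491, 0.0207]
ee_rot: [1.0, -0.0, 0.001, 0.0]
ft_force: [-3.3, 1.5, 19.7]
gripper_width: 0.0269
```

Emit:
{"api": "send_rows", "payload": {"deltas": [0,0,0,0,0,-0.0015,1,0,0,0,0,0,0,0.45,0,0,0,0,0,0,0.45,0,0,0,0,0,0,0.45,0,0,0,0,0,0,0.45,0,0,0,0,0,-0.02,0.45,0,0,0,0,0,-0.04,0.45,0,0,0,0,0,-0.045,0.4,0,0,0,0,0,-0.045,0,0,0,0,0,0,-0.03,0,0,0,0,0,0,0,0]}}

```text
clock: 16.55
ee_pos: [0.4317, -0.1495, 0.2022]
ee_rot: [1.0, -0.0, 0.002, 0.0]
ft_force: [-0.3, -0.3, 0.2]
gripper_width: 0.0853
```

Emit:
{"api": "send_rows", "payload": {"deltas": [0,0,0,0.04,0.01,-0.02,0,0,0,0,0.04,0.01,-0.02,0,0,0,0,0.03,0,0,0,0,0,0,0,0,0,0]}}

```text
clock: 17.05
ee_pos: [0.5418, -0.1687, 0.2385]
ee_rot: [1.0, 0.0, -0.001, -0.0]
ft_force: [-0.2, 0.3, 0.2]
gripper_width: 0.0853
```

```bash
python3 w.py w5.png
cat > sc.py <<'E'
import cv2;from look import *;from bench import r
s=r.sense();im,d=r.grab_frame("wrist");c=r.get_calibration("wrist");P=cloud(d,c,s)
near=np.hypot(P[...,0]-.599,P[...,1]+.171)<.04
for lo,hi in((.118,.126),(.105,.118),(.07,.105),(.028,.038)):
    m=near&(P[...,2]>lo)&(P[...,2]<hi)
    if m.sum()>5: q=P[m];print(lo,hi,m.sum(),np.round(cv2.minEnclosingCircle(q[:,:2].astype(np.float32)*1000),1) if 0 else cv2.minEnclosingCircle(q[:,:2].astype(np.float32)*1000),q.mean(0).round(4))
E
python3 sc.py
```

```text
[ 0.5418 -0.1687  0.2385] 17.05 [ 0.19  0.41  0.04  1.72 -0.02  1.02 -1.33]
red 4302 [364. 232.] z 0.064 rect [ 491.  -266.7] [165.2  23.4] 44.4
blue 4476 [239. 243.] z 0.064 rect [ 430.8 -150.1] [24.1 23.4] 1.3
brass 116 [58. 10.] z 0.066 rect [698.2  19.1] [ 6.  15.8] 62.2
brass 120 [72. 13.] z 0.056 rect [700.8  11.1] [ 4.8 15.5] 73.1
brass 594 [319.  18.] z 0.016 rect [ 705.5 -240.9] [14.6 42.7] 59.0
green 136 [260. 125.] z 0.124 rect [ 599.2 -173.9] [11.  10.2] 45.7
green 2858 [109. 244.] z 0.084 rect [498.7 -28.1] [ 74.5 186.5] 51.9
green 54 [131. 222.] z 0.054 rect [477.6 -18.8] [ 0.9 21.6] 85.0
0.118 0.126 788 ((599.1668701171875, -173.7317352294922), 13.705164909362793) [ 0.5995 -0.1738  0.1208]
0.105 0.118 268 ((599.1190795898438, -173.7345428466797), 16.31873321533203) [ 0.6017 -0.1736  0.1137]
0.07 0.105 13 ((612.369140625, -172.0496063232422), 9.331826210021973) [ 0.6141 -0.1711  0.0924]
0.028 0.038 381 ((599.0552368164062, -173.8665313720703), 25.96304702758789) [ 0.609  -0.1721  0.0334]
```

View pics/w5.png

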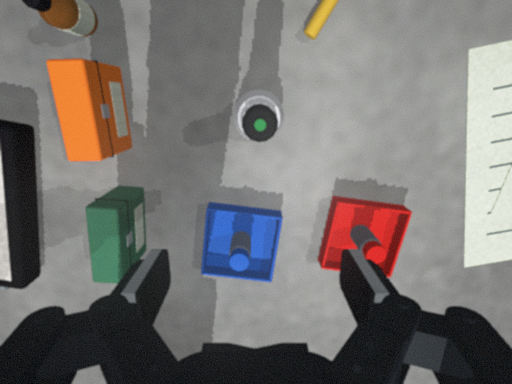

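Both vials stand in the right boxes (caps at (240,260), (375,250)); the scope is at (260,120), upright in its stand.

Emit:
{"api": "send_rows", "payload": {"deltas": [0,0,0,0.03,0.003,0,0,0,0,0,0.0275,0.002,0,0,0,0,0,0,0,0,0,0,0,0,0,0,0.045,0,0,0,0,0,0,0.045,0,0,0,0,0,0,0.045,0,0,0,0,0,0,0.025,0,0,0,0,0,0,0.007,0,0,0,0,0,0,0,0]}}

```text
clock: 18.27
ee_pos: [0.5976, -0.1745, 0.0737]
ee_rot: [1.0, -0.0, -0.0, 0.0]
ft_force: [-0.7, 0.8, 1.1]
gripper_width: 0.0855
```

Emit:
{"api": "send_rows", "payload": {"deltas": [0,0,0,0.001,-0.001,0.0015,0,0,0,0,0,0,0,1,0,0,0,0,0,0,1,0,0,0,0,0,0,1,0,0,0,0,0,0,1,0,0,0,0,0,0,1,0,0,0,0,0,0,1], "force": 70}}

```text
clock: 19.15
ee_pos: [0.5993, -0.1733, 0.0723]
ee_rot: [1.0, -0.0, 0.0, 0.0]
ft_force: [-1.2, 1.1, 5.4]
gripper_width: 0.0314
```

Emit:
{"api": "send_rows", "payload": {"deltas": [0,0,0,0,0,-0.01,1,0,0,0,0,0,-0.02,1,0,0,0,0,0,-0.03,1,0,0,0,0,0,-0.03,1,0,0,0,0,0,-0.03,1,0,0,0,0,0,-0.02,1,0,0,0,0,0,-0.01,1,0,0,0,0,0,0,1]}}

```text
clock: 20.15
ee_pos: [0.5992, -0.1733, 0.2221]
ee_rot: [1.0, -0.0, 0.0, 0.0]
ft_force: [-0.4, -0.3, -2.2]
gripper_width: 0.0316
```

```bash
python3 w.py w6.png
python3 - <<'E'
import cv2;from look import *;from bench import r
im,d=r.grab_frame("scene");c=r.get_calibration("scene");P=cloud(d,c)
cv2.imwrite("pics/s6.png",np.hstack([cv2.resize(im[80:240,150:350],(400,320)),cv2.resize(cv2.imread("pics/w6.png"),(400,320))]))
m=(np.hypot(P[...,0]-.599,P[...,1]+.173)<.03)&(P[...,2]>.12)&(P[...,2]<.2);q=P[m]
print(m.sum(),np.nanmin(q,0),np.nanmax(q,0))
for a in np.arange(.15,.2,.01):
    t=q[(q[:,2]>a)&(q[:,2]<a+.01)];print(a,len(t),t.mean(0).round(4) if len(t) else '')
E
```

```text
[ 0.5992 -0.1733  0.2221] 20.15 [ 0.18  0.51  0.04  1.6  -0.02  1.04 -1.34]
red 2988 [363. 265.] z 0.025 rect [ 506.8 -273.8] [247.9  90.6] 48.6
brass 1502 [332.  44.] z 0.016 rect [ 732.3 -257.2] [ 14.6 105.3] 58.7
brass 264 [59. 64.] z 0.063 rect [710.9  16.5] [19.   8.4] 37.1
green 2099 [106. 278.] z 0.084 rect [535.8 -39. ] [ 50.8 225.8] 53.9
green 609 [255. 317.] z 0.274 rect [ 598.2 -174.2] [13.4 11. ] 14.7
163 [ 0.58597839 -0.1819425   0.15511156] [ 0.61633953 -0.15562046  0.19969651]
0.15 11 [ 0.6052 -0.1655  0.1579]
0.16 34 [ 0.603  -0.1634  0.1647]
0.17 22 [ 0.6023 -0.1621  0.1741]
0.18000000000000002 50 [ 0.6041 -0.1623  0.185 ]
0.19000000000000003 46 [ 0.6045 -0.1618  0.1948]
0.20000000000000004 0
```

View pics/s6.png

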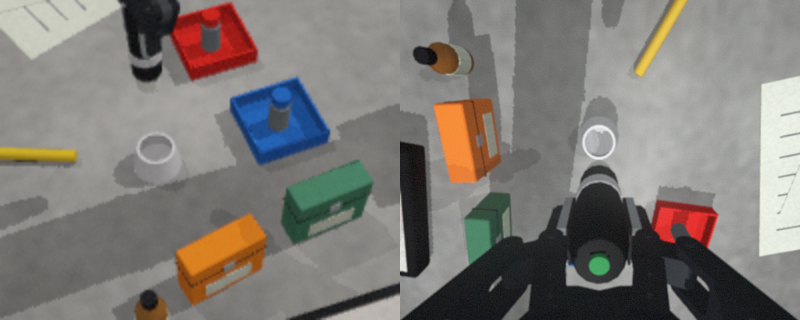

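The scope hangs upright in the jaws, the stand is empty, and both vials stand in their boxes. Carrying on.

Emit:
{"api": "send_rows", "payload": {"deltas": [0,0,0,-0.0067,-0.02,0,1,0,0,0,-0.0067,-0.04,0,1,0,0,0,-0.0067,-0.045,0,1,0,0,0,-0.0067,-0.045,0,1,0,0,0,-0.0067,-0.045,0,1,0,0,0,-0.0067,-0.045,0,1,0,0,0,-0.0067,-0.045,0,1,0,0,0,-0.0067,-0.045,0,1,0,0,0,-0.0067,-0.03,0,1,0,0,0,-0.0067,-0.018,0,1,0,0,0,0,0,0,1,0,0,0,0,0,0,1]}}

```text
clock: 21.75
ee_pos: [0.5324, 0.2032, 0.2217]
ee_rot: [1.0, -0.001, -0.0, 0.001]
ft_force: [0.9, -0.9, -1.3]
gripper_width: 0.0314
```

```bash
cat > f.py <<'E'
import cv2,sys;from look import *;from bench import r
s=r.sense();print(s["ee_pos"].round(4) if hasattr(s["ee_pos"],'round') else s["ee_pos"],s["ee_rot"],s["ft_force"],s["gripper_width"],s["clock"])
out=[]
for n in("scene","top","wrist"):
    im,d=r.grab_frame(n);c=r.get_calibration(n);P=cloud(d,c,s);out.append(im)
    reg=np.hypot(P[...,0]-.532,P[...,1]-.204)<.03
    br=hue(im,12,35,90,60)&reg
    if br.sum()>15: print(n,"brass",br.sum(),cv2.minEnclosingCircle(P[br][:,:2].astype(np.float32)*1000),P[br].mean(0).round(4))
    for lo,hi in((.052,.068),(.068,.085),(.085,.1),(.1,.12),(.15,.16),(.16,.17),(.17,.18),(.18,.2),(.2,.22)):
        m=reg&(P[...,2]>lo)&(P[...,2]<hi)
        if m.sum()>15: q=P[m];print(n,lo,m.sum(),q.min(0).round(4),q.max(0).round(4),q.mean(0).round(4))
cv2.imwrite("pics/"+sys.argv[1],np.hstack([cv2.resize(out[0][150:342,230:486],(400,300)),cv2.resize(out[2],(400,300))]))
E
python3 f.py f1.png
```

```text
[0.5324 0.2032 0.2217] [ 9.99999422e-01 -9.48264115e-04 -1.72753031e-05  5.06171027e-04] [ 0.8601702  -0.87334206 -1.26371008] 0.031397866059190725 21.75
scene brass 59 ((532.049560546875, 203.7805938720703), 9.298318862915039) [0.5327 0.2036 0.0612]
scene 0.052 307 [0.5134 0.1847 0.0521] [0.5528 0.2235 0.0645] [0.5345 0.2046 0.0604]
scene 0.16 31 [0.5326 0.1917 0.16  ] [0.5465 0.2158 0.17  ] [0.5423 0.2066 0.1647]
scene 0.18 88 [0.5307 0.1893 0.1801] [0.5496 0.2187 0.1993] [0.5446 0.2081 0.1897]
scene 0.2 102 [0.5356 0.1861 0.2018] [0.5506 0.2195 0.2199] [0.5461 0.206  0.2116]
top brass 54 ((530.853515625, 207.11312866210938), 9.081552505493164) [0.5316 0.2068 0.0603]
top 0.052 230 [0.5125 0.1858 0.0524] [0.5483 0.2252 0.0638] [0.5288 0.2033 0.0599]
top 0.18 25 [0.5147 0.1882 0.1811] [0.528  0.2002 0.1998] [0.5207 0.1925 0.1893]
top 0.2 31 [0.5132 0.19   0.2024] [0.5209 0.2136 0.2173] [0.5162 0.1986 0.2103]
wrist brass 179 ((532.36279296875, 203.6091766357422), 8.04318618774414) [0.5325 0.2037 0.0599]
wrist 0.052 1080 [0.5135 0.1846 0.0522] [0.5522 0.2232 0.0618] [0.5337 0.2038 0.0595]
wrist 0.15 43 [0.5379 0.1908 0.1547] [0.5458 0.213  0.1599] [0.5436 0.2017 0.1579]
wrist 0.16 88 [0.5396 0.1918 0.1601] [0.5463 0.2136 0.1693] [0.5443 0.203  0.1642]
wrist 0.17 50 [0.5359 0.1864 0.1701] [0.5492 0.2181 0.1799] [0.5455 0.2024 0.1784]
wrist 0.18 409 [0.5349 0.186  0.18  ] [0.5494 0.2181 0.1982] [0.5463 0.2024 0.1889]
wrist 0.2 843 [0.5329 0.1856 0.2001] [0.5507 0.2192 0.22  ] [0.5462 0.2023 0.2113]
```

View pics/f1.png

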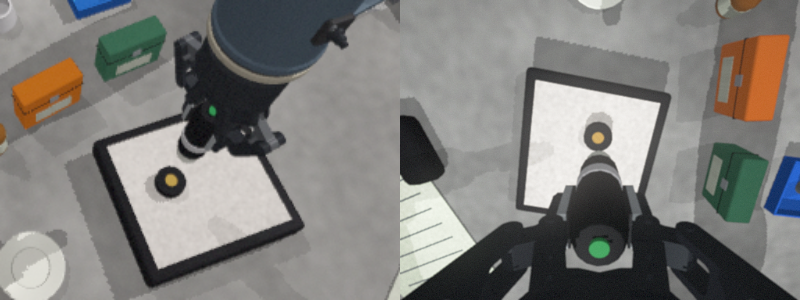

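Emit:
{"api": "send_rows", "payload": {"deltas": [0,0,0,0,-0.001,0.02,1,0,0,0,0,0,0.025,1,0,0,0,0,0,0.02,1,0,0,0,0,0,0.01,1,0,0,0,0,0,0.005,1,0,0,0,0,0,0,1,0,0,0,0,0,0,1]}}

```text
clock: 22.78
ee_pos: [0.5326, 0.2059, 0.1424]
ee_rot: [1.0, -0.0, 0.0, -0.0]
ft_force: [-0.0, -0.3, -1.9]
gripper_width: 0.0318
```

```bash
python3 f.py f2.png
```

```text
[0.5326 0.2059 0.1424] [ 9.99999829e-01 -2.43769828e-04  4.79031139e-04 -2.31600304e-04] [-0.01550675 -0.30680796 -1.93955994] 0.03176572788085179 22.775
scene 0.052 171 [0.5185 0.1845 0.0527] [0.5526 0.2235 0.0647] [0.5412 0.2067 0.0602]
scene 0.1 62 [0.5312 0.1917 0.1   ] [0.55   0.2216 0.1195] [0.5449 0.2107 0.1092]
scene 0.15 66 [0.5342 0.176  0.1501] [0.5495 0.2339 0.16  ] [0.5443 0.2085 0.1553]
scene 0.16 66 [0.539  0.176  0.1601] [0.5497 0.2319 0.17  ] [0.5444 0.2066 0.165 ]
scene 0.17 69 [0.5373 0.1788 0.1703] [0.5494 0.2324 0.1799] [0.5448 0.2064 0.1751]
scene 0.18 222 [0.5238 0.177  0.1801] [0.5494 0.2339 0.1991] [0.5411 0.2053 0.1897]
scene 0.2 60 [0.5324 0.1812 0.2037] [0.5509 0.2315 0.2198] [0.546  0.2127 0.214 ]
top 0.052 87 [0.511  0.1857 0.0524] [0.5348 0.2183 0.0637] [0.521  0.1982 0.0597]
top 0.1 19 [0.5147 0.1911 0.1008] [0.528  0.205  0.1169] [0.5202 0.1963 0.1076]
top 0.18 26 [0.5157 0.1751 0.1825] [0.5314 0.2035 0.1994] [0.5235 0.1804 0.193 ]
top 0.2 26 [0.5139 0.1794 0.2011] [0.5243 0.1879 0.2196] [0.5188 0.1824 0.2117]
wrist 0.052 936 [0.5242 0.1843 0.0521] [0.5532 0.2234 0.0617] [0.5421 0.2028 0.0593]
wrist 0.068 91 [0.5377 0.1935 0.0761] [0.5461 0.2164 0.0849] [0.5439 0.2053 0.0809]
wrist 0.085 72 [0.5359 0.189  0.0852] [0.5491 0.2202 0.1   ] [0.5456 0.205  0.0926]
wrist 0.1 423 [0.5353 0.1888 0.1   ] [0.5497 0.2208 0.1192] [0.5465 0.2052 0.1093]
wrist 0.15 1061 [0.5369 0.1757 0.15  ] [0.5497 0.2329 0.16  ] [0.5443 0.2043 0.1552]
wrist 0.16 1299 [0.5368 0.1754 0.16  ] [0.55  0.233 0.17 ] [0.5443 0.2041 0.1652]
wrist 0.17 1633 [0.5218 0.1755 0.17  ] [0.5499 0.2329 0.18  ] [0.5436 0.2046 0.1755]
wrist 0.18 6783 [0.5197 0.175  0.18  ] [0.5497 0.2311 0.2   ] [0.5393 0.2043 0.1892]
wrist 0.2 3375 [0.5416 0.1778 0.2   ] [0.5516 0.2309 0.22  ] [0.5481 0.2038 0.2143]
```

Emit:
{"api": "send_rows", "payload": {"deltas": [0,0,0,0.0003,0.0013,0.002,1,0,0,0,0,0,0.002,1,0,0,0,0,0,0.0018,1,0,0,0,0,0,0,1,0,0,0,0,0,0,1,0,0,0,0,0,0,1,0,0,0,0,0,0,1]}}

```text
clock: 23.8
ee_pos: [0.5326, 0.2045, 0.1361]
ee_rot: [1.0, -0.0, 0.0, -0.0]
ft_force: [-0.0, -0.2, -1.2]
gripper_width: 0.0313
```

```bash
python3 f.py f3.png | egrep "^\[|wrist 0.0|scene 0.0|scene 0.1 |wrist 0.1 "
python3 - <<'E'
import pickle,cv2;from look import *;from bench import r
D=pickle.load(open("d0.pkl","rb"));im,d=r.grab_frame("top");a=D["top"][0]
cv2.imwrite("pics/top9.png",np.hstack([cv2.resize(im,(400,300)),cv2.resize(cv2.imread("pics/f3.png")[:,:400],(400,300))]))
for n,lo,hi,sm in(("green",60,85,80),("orange",6,14,170),("yel",15,32,120)):
    f=lambda I:[(k[1],k[2].round(1).tolist()) for k in blobs(hue(I,lo,hi,sm),45) if k[2][0]>100]
    print(n,f(a),f(im))
E
```

```text
[0.5326 0.2045 0.1361] [ 9.99999975e-01 -2.14542156e-04  4.81492574e-05 -3.72775832e-05] [-0.00807719 -0.17000081 -1.21992237] 0.031255169320820245 23.8
scene 0.052 157 [0.5191 0.1843 0.0521] [0.5532 0.2239 0.0633] [0.5414 0.2076 0.0597]
scene 0.068 26 [0.5356 0.1956 0.0707] [0.5469 0.217  0.0847] [0.5427 0.2084 0.0775]
scene 0.085 23 [0.5321 0.1912 0.0871] [0.5486 0.2199 0.0999] [0.5449 0.2096 0.0961]
scene 0.1 54 [0.5296 0.1926 0.1007] [0.5502 0.221  0.1197] [0.5453 0.2087 0.1097]
wrist 0.052 882 [0.5259 0.1842 0.0521] [0.5529 0.223  0.0618] [0.5428 0.2037 0.0591]
wrist 0.068 130 [0.5381 0.1921 0.0702] [0.5463 0.2149 0.084 ] [0.5442 0.2039 0.0768]
wrist 0.085 172 [0.5354 0.1874 0.0916] [0.5494 0.2194 0.0999] [0.546  0.2037 0.0961]
wrist 0.1 429 [0.536  0.1871 0.1   ] [0.5508 0.22   0.12  ] [0.5468 0.2037 0.1099]
green [(np.int32(732), [231.6, 259.0])] [(np.int32(721), [231.5, 259.2])]
orange [(np.int32(72), [220.8, 154.5]), (np.int32(746), [228.9, 192.9])] [(np.int32(85), [221.2, 154.2]), (np.int32(739), [228.9, 192.8])]
yel [(np.int32(324), [341.2, 140.6]), (np.int32(50), [139.3, 226.2])] [(np.int32(329), [341.2, 140.6])]
```

View pics/top9.png

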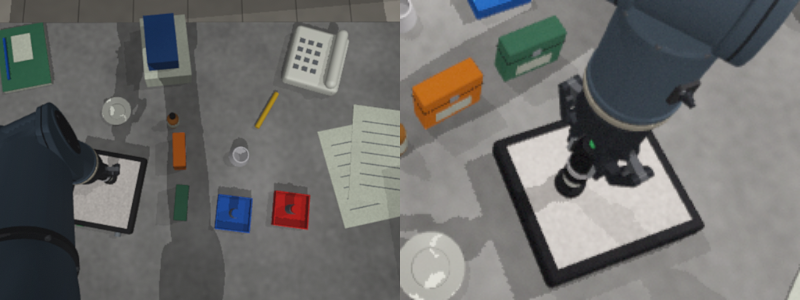

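The nose is centred on the specimen (y 0.2035 against 0.2036) with its lowest point at about 70 mm. The obstacles are where they started and the vials are in their boxes.

```bash
python3 -c "from bench import r; print(r.job_done())"
```

```text
the job is handed in; nothing more can be done
None
```

The job is handed in at about 24 s of the 64 s allowed. The red and blue vials stand upright and released in the boxes of their own colour, and the gripper still holds the microscope upright over the specimen.

- **Microscope:** in the last check the nose was within about 1 mm of the specimen's centre. Its lowest point was at about 70 mm against the specimen top at 60 mm, so the gap is about 1 cm.
- **Specimen:** the microscope never touched it. It stayed within camera accuracy of where it was first seen, at (0.532, 0.204).
- **Other objects:** the slide boxes, dropper and marker matched their first-picture positions to within half a pixel in the top view. The dish was only compared by eye and looked unmoved.
- **Disagreements:**
  - The scene camera read the nose about 2 mm higher in y than the wrist camera did. That is within the stated 2 mm calibration accuracy, so I relied on the wrist camera.
  - The gripper opening read 1 to 2 mm under the known diameters, but both grasps held.
- **Slips:**
  - I overshot the blue vial by 5 cm while still above it and corrected before descending.
  - The blue vial was set down with about 20 N at the wrist, which I eased off before letting go.

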